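# Close the test chamber with its three clamp knobs

### The arm

A 6-joint arm with a two-finger parallel gripper is mounted at the origin on a cart in front of the work surface, level with it; the furniture and walls round the work are solid. World frame = base frame: x ahead of the robot, y to its left, z up, the work surface at z = 0. Lengths are in m, angles in rad, forces in N, time in s.
With the tool pointing down it reaches from about 0.275 to 0.75 m from the base axis. Payload 10.2 kg.
Tool frame: the origin (TCP) lies at the very end of the fingers, on their centre line; the grasp point (between the pads) lies 19 mm behind it; y points along the fingers, x is the direction in which the jaws open and shut, and the axes are right-handed (so a half turn about y gives the same grasp; the last joint's range is limited). The gripper opens to 85 mm and grips with 20 to 120 N. Pads are 22 mm wide; open, the fingers measure 114 mm over their backs; the gripper's body (76 mm by 85 mm) begins 54 mm behind the grasp point. The pads swing forward as they close: fully open they stand 13 mm farther back than shut.
Start: joints at [1.122, 0.313, 1.498, -0, 1.331, -0.223], TCP at [0.118, 0.512, 0.231] pointing down, gripper open.
Joint ranges: [-2.94, 2.94], [-0.97, 2.17], [0.19, 2.56], [-1.23, 4.37], [0.02, 3.11], [-2.88, 2.88]. Speed limits (rad/s): [2.39, 2.39, 3.01, 3.14, 3.14, 3.14].

### API

Orientations are given as a unit quaternion [w, x, y, z].
In Python, from cell import sensors, eyes, manip gives the robot as it stands.
- The arm moves only by the tool servo_tool, never from a script. Its argument "increments" is text: rows parted by semicolons, each of 4 numbers parted by spaces: the shift along the world's x, y, z in units of 60 mm (1.0 is 60 mm), then the turn about the world's z in units of 5 degrees (1.0 is 5 degrees). In form: tx ty tz roll; .... A call has 1 to 12 rows; each row is the pose to reach, as a shift and turn from the pose commanded when the call began; what a row does not reach only later rows make up. A row lasts 1/8 s, in which the tool goes at most 62.5 mm and 10.7 degrees, less where a joint would pass 70% of its speed; a pose out of reach is approached as far as the arm can. A call with a gripper value outside its range is refused whole. "gripper" is the closure in counts, from 0 (fully open) to 255 (shut), set as the call begins (left out, the last holds). The fingers move at their own pace and stop on an object; "force" is the grip in N (left out, the last holds). Time passes only in rows, so rows that repeat a pose let the fingers close. It gives the time, the measured TCP pose, the force and the opening at its end, in the units of the state.
- sensors.observe(): the state, without advancing time (a new reading comes with each control period).
- eyes.get_image(name): name is "side" or "top" or "wrist"; returns the picture (400x640x3 uint8, blue, green, red); there is no depth.
- eyes.camera_params(name): a dict with "intrinsics" (3x3 intrinsics, pixels), "k1" (the pictures are not rectified: a ray, as slopes to the right and down, at radius r is drawn at 1 + k1 r^2 times it, then the intrinsics apply), "view" (4x4, takes a point from world to camera coordinates). Camera axes: x right, y up, looking along -z (the intrinsics and any distortion apply to the point x, -y, -z); pixel columns grow to the right and rows downward; lengths in m; the calibration is good to about 2 mm. A picture is of the moment at which its call begins: read the wrist's pose just before it. camera_params takes no time and is no camera call; for the wrist camera it gives the pose at the moment of the call.
- manip.hand_in(): hands the job in, once; it reports no verdict.
The state is a dict: "t": time; "joint_pos": joint angles; "joint_velocities": joint speeds; "effort": joint torques, N m; "tool_pos": TCP position; "eef_rot": TCP orientation; "wrist_force": force on the tool from outside, world axes, zero at the start; "torque": the same for the moment, N m; "gripper_width": finger opening in m.
Only numpy, scipy, OpenCV 4.12 (cv2) and the standard library are available. Lean on these libraries where they do the work, as an engineer would, in place of code of your own. Each camera call takes 0.05 s, during which the arm holds its last target. There are 200 camera calls.

### The job

Close the test chamber: without dropping it, lay the round cover with the red handle in the recess of the chamber, press it down until it sits level and flush on the recess floor, then turn all three black clamp knobs clockwise as far as their end stops so that their fingers hold the cover. Leave the other things on the table where they are.

Things in the scene. Friction and masses are not known exactly. Their poses are not given: they have to be found in the camera images.
- housing: round test chamber, fixed to the table: blue body, bare steel flange of 252 mm diameter, top 55 mm above the table, with a round recess of 136 mm diameter and 10 mm depth in the middle. Origin at the centre of the underside, z up, x towards knob a. A short brass hose stub sticks out of its side.
- seat (a point): centre of the recess floor, 45 mm above the table, z up. Three stiff rubber studs (16 mm diameter, 48 mm from the axis, between the knobs) stand up to 7 mm above this floor, by unknown and unequal amounts; each slides down flush at about 4 N and stays where pushed; the cover's weight alone does not push them down
- cover: loose round bare steel cover, 130 mm diameter, 10 mm thick, 0.35 kg, lying flat on the table with a red round handle upward. Origin at the centre of the underside, z up. Flush with the flange when its underside is on the recess floor.
- cover_grip (a point): middle of the cover's red handle, 33 mm above the cover's underside; the handle is a cylinder of 40 mm diameter from 20 to 45 mm above the underside, on a 22 mm stem
- tape: bystander: green tape roll, 98 mm diameter, 18 mm high, origin at the centre of its underside
- screwdriver: bystander: yellow screwdriver, 174 mm long, lying on the table, origin under its middle
- cup: bystander: clear sample cup, 49 mm diameter, 38 mm high, origin at the centre of its underside
- knob_a (a joint): clamp knob a (at the housing's own +x side), rad: 0 = anticlockwise limit (clamp finger turned away, clear of the recess); grows as it is turned clockwise seen from above; end stop 2.3, clamp finger then points straight at the housing's middle, over the cover. Stiff (0.12 N m), stays where left; starts at 0 to 0.4. The finger clears a flush cover by 2 mm and strikes one that stands proud.
- knob_a_grip (a point): knob a: on its turning axis, mid-height of its black wing grip, 86 mm above the table, 104 mm from the housing's axis. Grip: bar 58 long (y), 15 wide (x), 26 mm high, spanning 73 to 99 mm above the table. x points along the steel clamp finger below, square to the bar (20 wide, 7 thick, top 64 mm above the table, orange dot near its end, reaching 52 mm from the axis).
- knob_b (a joint): clamp knob b (120 degrees anticlockwise from a), rad: 0 = anticlockwise limit (clamp finger turned away, clear of the recess); grows as it is turned clockwise seen from above; end stop 2.3, clamp finger then points straight at the housing's middle, over the cover. Stiff (0.12 N m), stays where left; starts at 0 to 0.4. The finger clears a flush cover by 2 mm and strikes one that stands proud.
- knob_b_grip (a point): knob b: on its turning axis, mid-height of its black wing grip, 86 mm above the table, 104 mm from the housing's axis. Grip: bar 58 long (y), 15 wide (x), 26 mm high, spanning 73 to 99 mm above the table. x points along the steel clamp finger below, square to the bar (20 wide, 7 thick, top 64 mm above the table, orange dot near its end, reaching 52 mm from the axis).
- knob_c (a joint): clamp knob c (240 degrees anticlockwise from a), rad: 0 = anticlockwise limit (clamp finger turned away, clear of the recess); grows as it is turned clockwise seen from above; end stop 2.3, clamp finger then points straight at the housing's middle, over the cover. Stiff (0.12 N m), stays where left; starts at 0 to 0.4. The finger clears a flush cover by 2 mm and strikes one that stands proud.
- knob_c_grip (a point): knob c: on its turning axis, mid-height of its black wing grip, 86 mm above the table, 104 mm from the housing's axis. Grip: bar 58 long (y), 15 wide (x), 26 mm high, spanning 73 to 99 mm above the table. x points along the steel clamp finger below, square to the bar (20 wide, 7 thick, top 64 mm above the table, orange dot near its end, reaching 52 mm from the axis).

How it is judged:
On the way, in this order (a step that is already met when the one before it is completed fails the run):
1. the cover sits level and flush in the recess (z of cover in the frame of seat below 0.0015 m and horizontal distance between cover and seat below 0.006 m and angle between the z axis of cover and the z axis of housing, either way round below 0.025 rad), for 0.2 s.
2. all three knobs are turned to their end stops (value of joint each of knob_a, knob_b, knob_c above 2.2 rad), for 0.2 s.
At the end, for the whole second after the job is handed in: The cover lies at rest in the recess, its underside within 1.5 mm of the recess floor, its centre within 6 mm of the housing's axis and level within 0.025 rad, and each of the three knobs reads over 2.2 rad (within 0.1 rad of its end stop) (all of step 1 and all of step 2 and linear speed of cover below 0.02 m/s); the robot touches nothing.
It fails at once if the tape roll is moved by more than 30 mm (distance of tape from where it was at the start of the episode above 0.03 m).
It fails at once if the screwdriver is moved by more than 30 mm (distance of screwdriver from where it was at the start of the episode above 0.03 m).
It fails at once if the sample cup is moved by more than 30 mm (distance of cup from where it was at the start of the episode above 0.03 m).
It fails at once if the cover is dropped (it falls freely by about 1 cm or more) (linear speed of cover above 0.45 m/s and not (contact force between the fingers and cover above 0.2 N)).
It also fails if it takes over 72 s, if anything falls off the work surface, if the arm or the gripper's body presses on something with over 40 N, if the wrist force passes 120 N, or if a joint passes its speed limit or range.

## Working session

There is one attempt and no reset: what is moved stays moved. The work goes in short steps, Python scripts to look and compute and a tool call to move; the robot and the scene stay as the last step left them, time stands still between calls to the robot, and variables do not carry over. Pictures are saved under pics/ and viewed, about 8 in all and at most 12, crops included, and the job is handed in when it is done.

Besides the shell and the picture viewer there is one more tool, called after "Call:" in YAML: its name, and indented under it one key for each argument. servo_tool: Moves the arm, as the interface text tells. Its arguments: {"type":"object","properties":{"increments":{"type":"string"},"gripper":{"type":"number"},"force":{"type":"number"}},"required":["increments"]}

```bash
mkdir -p pics; ls; python3 - <<'E'
from cell import sensors, eyes
import cv2
print(sensors.observe())
for n in ("top","side"):
    cv2.imwrite(f"pics/{n}0.png",eyes.get_image(n)); p=eyes.camera_params(n); print(n,p)
E
```

```text
pics
{'t': 0.0, 'joint_pos': array([ 1.12159331e+00,  3.13436104e-01,  1.49848087e+00, -1.35517787e-05,
        1.33097451e+00, -2.23403713e-01]), 'joint_velocities': array([-0.00090706, -0.00011826, -0.00070268, -0.00079214,  0.00045102,
        0.00165403]), 'effort': array([-8.20798032e-04, -4.12276196e+01, -2.59739131e+01, -1.48974304e-04,
        4.32958695e-03,  4.04844670e-06]), 'tool_pos': array([0.11743748, 0.51142131, 0.2307257 ]), 'eef_rot': array([-0.5529424 ,  0.55334951,  0.44007597, -0.44089927]), 'wrist_force': array([-0.33233307, -0.54763141, -0.86214688]), 'torque': array([ 0.0002039 ,  0.02076846, -0.02316766]), 'gripper_width': 0.08542592701831457}
top {'intrinsics': array([[464.71944579,   0.        , 315.07635298],
       [  0.        , 464.71944579, 202.01628412],
       [  0.        ,   0.        ,   1.        ]]), 'k1': -0.03208625003483318, 'view': array([[-0.0167273 , -0.99985212,  0.00399253,  0.01102485],
       [ 0.98861981, -0.01594207,  0.14958848, -0.56569558],
       [-0.14950271,  0.0064493 ,  0.98874028, -1.30753778],
       [ 0.        ,  0.        ,  0.        ,  1.        ]])}
side {'intrinsics': array([[503.25365181,   0.        , 318.39542381],
       [  0.        , 503.25365181, 201.53805179],
       [  0.        ,   0.        ,   1.        ]]), 'k1': -0.13797913988403684, 'view': array([[-9.99563510e-01,  2.44121968e-02,  1.66383622e-02,
         5.65836762e-01],
       [ 1.58493101e-05, -5.62747642e-01,  8.26628751e-01,
        -6.22488511e-02],
       [ 2.95430228e-02,  8.26268199e-01,  5.62501621e-01,
        -1.50801691e+00],
       [ 0.00000000e+00,  0.00000000e+00,  0.00000000e+00,
         1.00000000e+00]])}
```

View pics/top0.png

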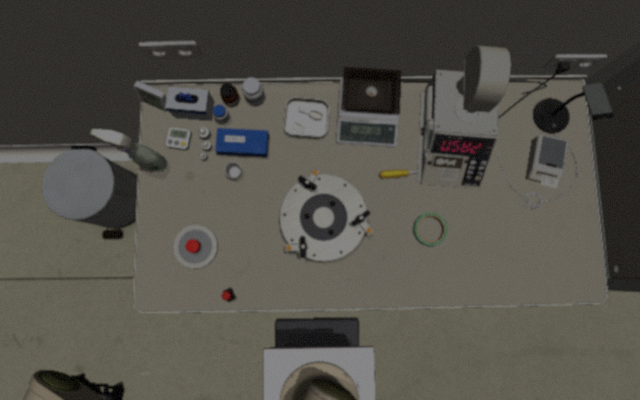

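View pics/side0.png

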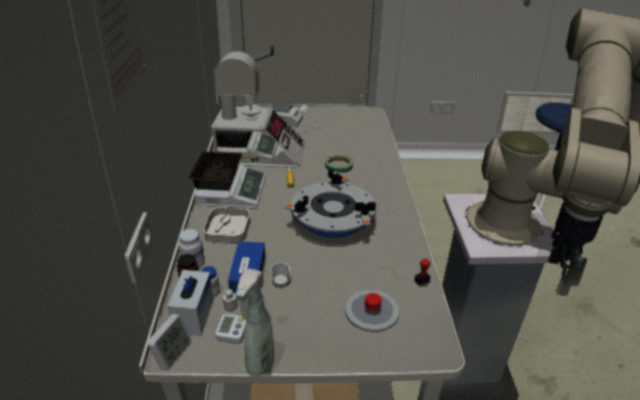

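The top view shows the housing at about (324,217), with knobs near (308,183), (361,217) and (302,247) and an orange dot at each finger end. The cover is at (194,246). The red object at (228,295) is a decoy. The side view agrees.

```bash
cat > h.py <<'E'
import numpy as np, cv2
from cell import sensors, eyes
def ray(n_or_p,uv):
    p=eyes.camera_params(n_or_p) if isinstance(n_or_p,str) else n_or_p
    K=np.array(p["intrinsics"]); V=np.array(p["view"])
    d=cv2.undistortPoints(np.array([[uv]],float),K,np.array([p["k1"],0,0,0,0.]))[0,0]
    R=V[:3,:3]; return -R.T@V[:3,3], R.T@np.array([d[0],-d[1],-1])
def plane(p,uv,z):
    o,d=ray(p,uv); return o+d*(z-o[2])/d[2]
def proj(p,X):
    K=np.array(p["intrinsics"]); q=np.array(p["view"])@np.r_[X,1]
    s=np.array([q[0],-q[1]])/-q[2]; s=s*(1+p["k1"]*(s@s)); return K[:2,:2]@s+K[:2,2]
def tri(p1,u1,p2,u2):
    A=np.zeros((3,3));b=np.zeros(3)
    for p,u in((p1,u1),(p2,u2)):
        o,d=ray(p,u); d=d/np.linalg.norm(d); M=np.eye(3)-np.outer(d,d); A+=M;b+=M@o
    return np.linalg.solve(A,b)
def blobs(im,lo,hi,amin=4):
    m=cv2.inRange(cv2.cvtColor(im,cv2.COLOR_BGR2HSV),lo,hi)
    n,_,s,c=cv2.connectedComponentsWithStats(m)
    return [(c[i].round(1),s[i,4]) for i in range(1,n) if s[i,4]>=amin]
def yaw():
    from scipy.spatial.transform import Rotation as R
    s=sensors.observe(); q=s["eef_rot"]; M=R.from_quat(q[[1,2,3,0]]).as_matrix()
    return s["tool_pos"],M
E
python3 - <<'E'
from h import *
print(yaw()[1].round(3))
for n in("top","side"):
    im=cv2.imread(f"pics/{n}0.png")
    print(n)
    for nm,lo,hi,z in(("red",(0,180,90),(4,255,255),.045),("red2",(175,150,90),(180,255,255),.045),("orange",(6,110,90),(19,255,255),.064),("yellow",(20,120,90),(32,255,255),.01),("green",(50,80,40),(85,255,255),.018)):
        for c,a in blobs(im,lo,hi): print(nm,c,a,plane(n,c,z).round(4))
top=cv2.imread("pics/top0.png"); g=cv2.cvtColor(top,cv2.COLOR_BGR2GRAY)
for (x,y,z,r) in((324,217,.055,60),(194,246,.01,32)):
    m=cv2.inRange(g[y-r:y+r,x-r:x+r],135,255); cs,_=cv2.findContours(m,0,1)
    c=max(cs,key=cv2.contourArea); e=cv2.fitEllipse(cv2.convexHull(c)); u=np.array(e[0])+[x-r,y-r]
    print(e,u,plane("top",u,z))
for u in((308,183),(361,217),(302,247)): print(plane("top",u,.099))
print(plane("top",(232,172),.0))
E
```

```text
[[ 0.224 -0.    -0.975]
 [ 0.975 -0.001  0.224]
 [-0.001 -1.     0.   ]]
top
red [192.4 245.6] 113 [0.4449 0.3551 0.045 ]
red [225.8 295.2] 40 [0.3038 0.2578 0.045 ]
orange [314.5 171.9] 15 [0.6505 0.0021 0.064 ]
orange [368.5 230. ] 16 [ 0.4799 -0.1482  0.064 ]
orange [288.  247.4] 17 [0.4345 0.0803 0.064 ]
yellow [182.7 143. ] 7 [0.7587 0.4009 0.01  ]
yellow [393.4 173. ] 175 [ 0.6552 -0.2356  0.01  ]
green [415.3 230.7] 19 [ 0.4795 -0.2915  0.018 ]
side
red [424.8 262.3] 31 [0.2992 0.2328 0.045 ]
red [372.9 299.2] 132 [0.448  0.3619 0.045 ]
orange [344.3 177.7] 11 [ 0.482  -0.1498  0.064 ]
orange [289. 205.] 11 [0.6521 0.0012 0.064 ]
orange [366.3 220.9] 15 [0.4361 0.0788 0.064 ]
orange [335.4 388.4] 8 [0.5497 0.6191 0.064 ]
yellow [289.7 177.6] 89 [ 0.6563 -0.238   0.01  ]
yellow [240. 319.] 9 [0.7583 0.3898 0.01  ]
green [338.9 168.5] 68 [ 0.4893 -0.2848  0.018 ]Traceback (most recent call last):
  File "<stdin>", line 11, in <module>
cv2.error: OpenCV(4.12.0) /io/opencv/modules/imgproc/src/shapedescr.cpp:361: error: (-201:Incorrect size of input array) There should be at least 5 points to fit the ellipse in function 'fitEllipseNoDirect'
```

```bash
python3 - <<'E'
from h import *
top=cv2.imread("pics/top0.png"); g=cv2.cvtColor(top,cv2.COLOR_BGR2GRAY)
for (x,y,z,r) in((324,217,.055,56),(194,246,.01,30)):
    s=g[y-r:y+r,x-r:x+r]; t,m=cv2.threshold(s,0,255,cv2.THRESH_OTSU); cs,_=cv2.findContours(m,0,1)
    c=max(cs,key=cv2.contourArea); e=cv2.fitEllipse(cv2.convexHull(c)); u=np.array(e[0])+[x-r,y-r]
    print(t,e,u,plane("top",u,z))
for u in((308,183),(361,217),(302,247)): print(plane("top",u,.099))
E
```

```text
Traceback (most recent call last):
cv2.error: OpenCV(4.12.0) /io/opencv/modules/imgproc/src/shapedescr.cpp:361: error: (-201:Incorrect size of input array) There should be at least 5 points to fit the ellipse in function 'fitEllipseNoDirect'
```

Call:
servo_tool:
  increments: "1 0 0 0; 2 -0.5 0 0; 3 -1.2 0 0; 4 -2.0 0 0; 4.8 -2.6 0 0; 4.8 -2.6 0 0; 4.8 -2.6 0 0; 4.8 -2.6 0 0"

```text
t: 1.1
tool_pos: [0.4048, 0.3561, 0.2311]
eef_rot: [0.553, -0.553, -0.44, 0.441]
wrist_force: [-0.8, -0.0, -0.4]
gripper_width: 0.0851
```

```bash
python3 - <<'E'
from h import *
p=eyes.camera_params("wrist"); im=eyes.get_image("wrist"); cv2.imwrite("pics/w1.png",im)
print(p["intrinsics"],p["k1"],ray(p,(320,200)))
for c,a in blobs(im,(0,180,60),(5,255,255),50): print(c,a,plane(p,c,.045))
t=cv2.imread("pics/top0.png"); cv2.imwrite("pics/tc.png",cv2.resize(t[160:275,165:385],None,fx=3.6,fy=3.6,interpolation=cv2.INTER_CUBIC))
E
```

```text
[[301.80687242   0.         318.5990376 ]
 [  0.         301.80687242 199.73939592]
 [  0.           0.           1.        ]] -0.05304358878953707 (array([0.32543459, 0.37614373, 0.37495684]), array([ 0.31282368, -0.06807688, -0.94738017]))
[195.4 106.3] 322 [0.30295165 0.2469362  0.045     ]
[326.3 209.8] 659 [0.44778925 0.356934   0.045     ]
```

View pics/w1.png

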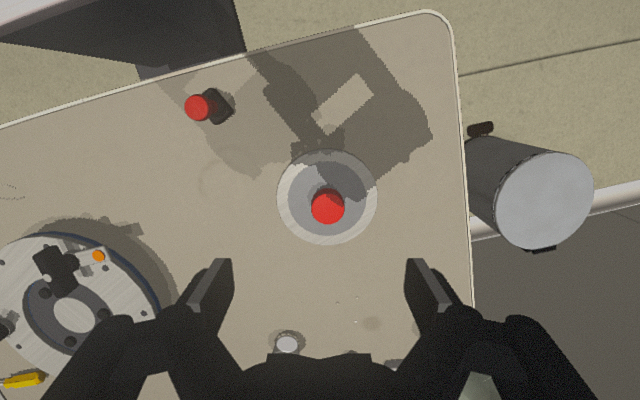

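View pics/tc.png

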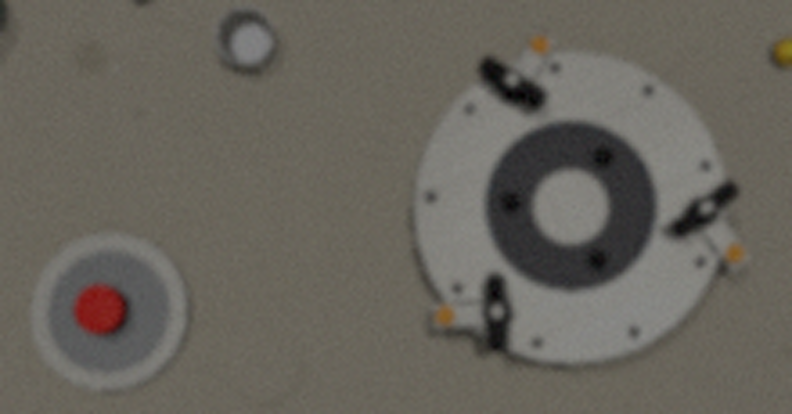

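The wrist view shows the cover handle at (326,210). The top crop shows the dark recess ring centred at about (571,206), which is (323.6,217.2) in the full picture. All three clamp fingers point outward. Next I'll measure the housing centre and get the wrist camera over it.

```bash
python3 - <<'E'
from h import *
t=cv2.imread("pics/top0.png"); g=cv2.GaussianBlur(cv2.cvtColor(t,cv2.COLOR_BGR2GRAY),(3,3),0)
m=(g<75).astype(np.uint8)*255; mm=np.zeros_like(m); cv2.circle(mm,(324,217),28,255,-1); m&=mm
c=max(cv2.findContours(m,0,1)[0],key=cv2.contourArea); e=cv2.fitEllipse(c); print(e,plane("top",e[0],.045))
print(plane("top",(323.6,217.2),.045))
for u in((512,79),(706,209),(497,311)): print(plane("top",(u[0]/3.6+165-.4,u[1]/3.6+160-.4),.1))
E
```

```text
((323.2203674316406, 216.65377807617188), (44.77991485595703, 45.20850372314453), 113.1131591796875) [ 0.52232443 -0.02104184  0.045     ]
[ 0.52072009 -0.02210671  0.045     ]
[0.61542115 0.02423416 0.1       ]
[ 0.51129755 -0.12346399  0.1       ]
[0.43576015 0.03819045 0.1       ]
```

Call:
servo_tool:
  increments: "0.3 -1 0.3 0; 0.6 -2 0.6 0; 0.9 -3 0.8 0; 0.9 -4 0.8 0; 0.9 -5 0.8 0; 0.9 -6 0.8 0; 0.9 -6.4 0.8 0; 0.9 -6.4 0.8 0; 0.9 -6.4 0.8 0;0.9 -6.4 0.8 0"

```text
t: 2.4
tool_pos: [0.4595, -0.027, 0.2794]
eef_rot: [0.553, -0.553, -0.441, 0.441]
wrist_force: [0.2, -0.1, -0.0]
gripper_width: 0.0855
```

```bash
python3 - <<'E'
from h import *
p=eyes.camera_params("wrist"); im=eyes.get_image("wrist"); cv2.imwrite("pics/w2.png",im)
import pickle; pickle.dump(p,open("pics/w2.pkl","wb"))
print(yaw())
for c,a in blobs(im,(6,110,60),(19,255,255),20): print(c,a,plane(p,c,.064))
print(proj(p,(.525,-.022,.055)))
E
```

```text
(array([ 0.45955562, -0.02723415,  0.27933083]), array([[ 2.22165537e-01,  6.97960390e-05, -9.75008959e-01],
       [ 9.75008958e-01,  6.96927048e-05,  2.22165541e-01],
       [ 8.34572863e-05, -9.99999995e-01, -5.25684460e-05]]))
[403.1 130.5] 138 [0.43646892 0.08121201 0.064     ]
[118.5 224.3] 208 [ 0.47318363 -0.30091097  0.064     ]
[228.3 206.8] 106 [ 0.48210208 -0.14859152  0.064     ]
[368.8 295.1] 80 [0.65294663 0.00344321 0.064     ]
[332.3722121  214.47132215]
```

View pics/w2.png

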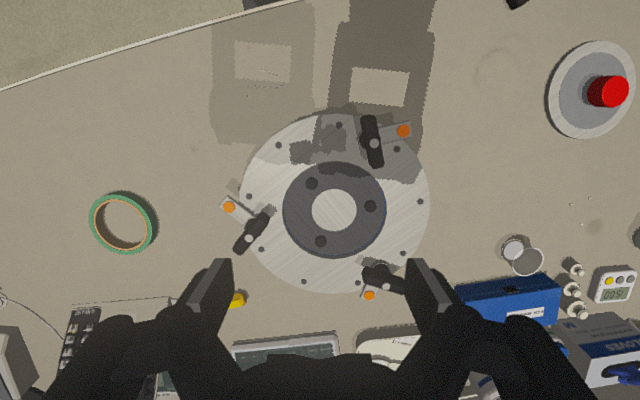

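The wrist view shows the recess ring centred at about (334,210), knob hubs near (374,143), (250,231) and (381,277), and orange dots at (403,130), (228,207) and (369,295).

```bash
python3 - <<'E'
from h import *
import pickle
from scipy.optimize import least_squares
p=pickle.load(open("pics/w2.pkl","rb")); im=cv2.imread("pics/w2.png"); g=cv2.cvtColor(im,cv2.COLOR_BGR2GRAY)
print([int(g[210,x]) for x in range(270,345,4)])
m=((cv2.GaussianBlur(g,(3,3),0)<110)*255).astype(np.uint8); mm=np.zeros_like(m); cv2.circle(mm,(334,210),58,255,-1); m&=mm
m=cv2.morphologyEx(m,cv2.MORPH_OPEN,np.ones((5,5)))
c=max(cv2.findContours(m,0,1)[0],key=cv2.contourArea); c=cv2.convexHull(c); e=cv2.fitEllipse(c); print(e)
for z in(.045,.055):
    P=np.array([plane(p,q[0],z)[:2] for q in c.astype(float)])
    f=least_squares(lambda v:np.hypot(P[:,0]-v[0],P[:,1]-v[1])-v[2],[.52,-.02,.068],loss="soft_l1",f_scale=.001); print(z,f.x,np.abs(f.fun).max())
# hubs: small bright spot amid black near guesses
caps=[]
for x,y in((381,277),(250,231),(374,143)):
    s=g[y-8:y+9,x-8:x+9].astype(float); w=np.clip(s-60,0,None); 
    n,l,st,cc=cv2.connectedComponentsWithStats(((s>60)&(s<255)).astype(np.uint8)); i=l[8,8]; print(x,y,s[8,8],st[i],cc[i]); 
    caps.append((x-8+cc[i][0],y-8+cc[i][1]) if i and st[i][4]<80 else (x,y))
C=np.array([plane(p,u,.1)[:2] for u in caps]); print(C)
def res(v):
    return np.concatenate([v[:2]+.104*np.array([np.cos(v[2]+k),np.sin(v[2]+k)])-q for k,q in zip((0,-2*np.pi/3,2*np.pi/3),C)])
f=least_squares(res,[.52,-.02,.5]); print(f.x,f.fun.round(4))
s=np.r_[f.x]
dots={0:[.653,.0034],1:[.482,-.1486],2:[.4365,.0812]}
for i,k in enumerate((0,-2*np.pi/3,2*np.pi/3)):
    a=s[2]+k; K=s[:2]+.104*np.array([np.cos(a),np.sin(a)]); d=np.array(dots[i])-K
    print(K.round(4),"finger ang",np.degrees(np.arctan2(d[1],d[0])),"r",np.hypot(*d),"to centre",np.degrees(np.arctan2(*(s[:2]-K)[::-1])))
E
cp pics/w2.png /dev/null; python3 - <<'E'
import cv2
im=cv2.imread("pics/w2.png"); cv2.imwrite("pics/w2c.png",cv2.resize(im[100:310,210:450],None,fx=2.8,fy=2.8,interpolation=cv2.INTER_CUBIC))
E
```

```text
[114, 113, 179, 100, 92, 90, 87, 95, 90, 95, 84, 177, 175, 176, 178, 179, 173, 178, 175]
((334.16802978515625, 209.31036376953125), (97.53677368164062, 103.55120849609375), 77.02737426757812)
0.045 [ 0.52604144 -0.0194698   0.06970553] 0.0012918843017252074
0.055 [ 0.52217975 -0.01914404  0.0678619 ] 0.0012570497646915424
381 277 48.0 [  0   0  17  17 257] [7.50583658 7.28793774]
250 231 63.0 [  0   0  17  17 228] [8.24122807 7.92982456]
374 143 117.0 [ 3  3 10 11 84] [7.73809524 7.91666667]
[[ 0.60247461  0.02164136]
 [ 0.50639344 -0.11889852]
 [ 0.4371202   0.04003811]]
[ 0.51532941 -0.01907301  0.42378796] [ 0.0077  0.0021 -0.0014 -0.0037 -0.0062  0.0016]
[0.6101 0.0237] finger ang -25.331247679671375 r 0.04743119349766893 to centre -155.71873834145174
[ 0.505  -0.1226] finger ang -131.40609165468763 r 0.03472423286190269 to centre 84.2812616585483
[0.4309 0.0416] finger ang 81.93178974421284 r 0.03995257389238388 to centre -35.718738341451754
```

View pics/w2c.png

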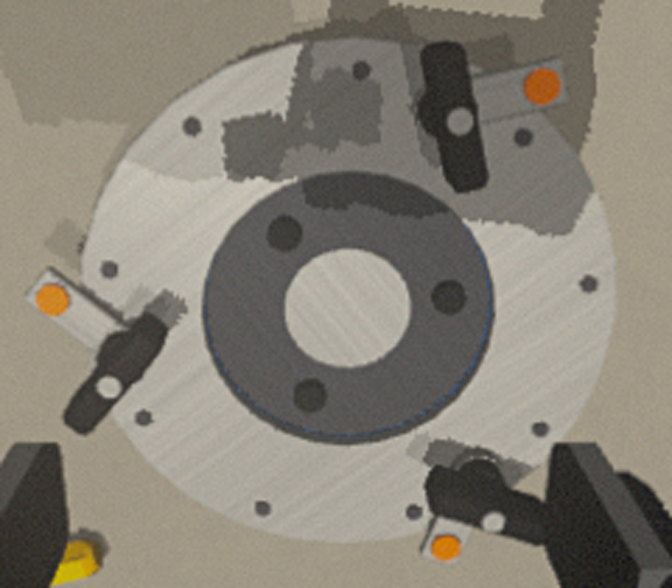

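```bash
python3 - <<'E'
from h import *
import pickle
from scipy.optimize import least_squares
p=pickle.load(open("pics/w2.pkl","rb"))
C=np.array([plane(p,u,.1)[:2] for u in((385.9,286.2),(248.7,238.0),(374.1,143.))]); print(C)
T=np.array([[.6154,.0242],[.5113,-.1235],[.4358,.0382]])
ks=(0,-2*np.pi/3,2*np.pi/3)
u=lambda a:np.array([np.cos(a),np.sin(a)])
for Q in (C,T):
    f=least_squares(lambda v:np.concatenate([v[:2]+.104*u(v[2]+k)-q for k,q in zip(ks,Q)]),[.52,-.02,.5]); print(f.x,f.fun.round(4))
c=np.array([.5222,-.0195]); th=f.x[2]
for k,d in zip(ks,([.653,.0034],[.482,-.1486],[.4365,.0812])):
    K=c+.104*u(th+k); d=np.array(d)-K
    print(K.round(4),"finger",np.degrees(np.arctan2(d[1],d[0])).round(1),np.hypot(*d).round(4),"to centre",np.degrees(th+k+np.pi)%360)
E
```

```text
[[ 0.61727267  0.0256482 ]
 [ 0.51476957 -0.12309099]
 [ 0.43714343  0.04014251]]
[ 0.52306189 -0.01910009  0.44366592] [-0.0003 -0.0001 -0.      0.0003  0.0003 -0.0002]
[ 0.52083333 -0.02036667  0.43862944] [-0.0004 -0.0004  0.0007 -0.0005 -0.0003  0.0009]
[0.6164 0.0247] finger -30.1 0.0424 to centre 205.13161540734725
[ 0.5134 -0.1231] finger -140.9 0.0404 to centre 85.13161540734727
[0.4369 0.04  ] finger 90.5 0.0412 to centre 325.1316154073473
```

Call:
servo_tool:
  increments: "0 1 0 0; 0 2 0 0; 0 3 0 0; 0 4 -0.4 0; 0 5 -0.9 0; -0.1 6 -1.5 0; -0.2 6.4 -2.2 0; -0.2 6.4 -2.7 0; -0.2 6.4 -2.7 0; -0.2 6.4 -2.7 0"

```text
t: 3.7
tool_pos: [0.4482, 0.356, 0.1189]
eef_rot: [-0.553, 0.553, 0.441, -0.44]
wrist_force: [-0.0, 0.5, -0.4]
gripper_width: 0.0857
```

```bash
python3 - <<'E'
from h import *
p=eyes.camera_params("wrist"); im=eyes.get_image("wrist"); cv2.imwrite("pics/w3.png",im)
pos,M=yaw(); print(pos,M[:,0])
m=cv2.inRange(cv2.cvtColor(im,cv2.COLOR_BGR2HSV),(0,170,110),(6,255,255))
n,l,st,cc=cv2.connectedComponentsWithStats(m)
for i in range(1,n):
    if st[i,4]>200: print(st[i],cc[i],plane(p,cc[i],.045))
E
```

```text
[0.44834103 0.35591608 0.11912023] [0.22418158 0.97454556 0.00188717]
[  83   21   37   42 1120] [100.6625      40.42857143] [0.29752046 0.24189846 0.045     ]
[304 185  40  45 717] [325.93444909 211.49930265] [0.45101533 0.36283002 0.045     ]
```

View pics/w3.png

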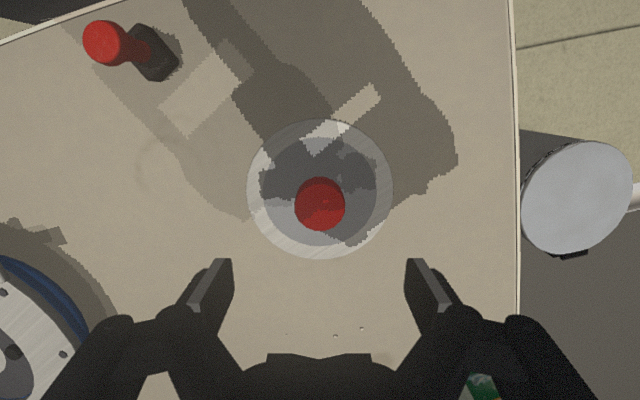

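The handle top is at (320,203) with a radius of about 24 px. Shadow had split the mask, so I'm casting that point instead.

```bash
python3 - <<'E'
from h import *
p=eyes.camera_params("wrist"); im=cv2.imread("pics/w3.png")
m=cv2.inRange(cv2.cvtColor(im,cv2.COLOR_BGR2HSV),(0,170,40),(8,255,255)); m|=cv2.inRange(cv2.cvtColor(im,cv2.COLOR_BGR2HSV),(172,170,40),(180,255,255))
c=max([c for c in cv2.findContours(m,0,1)[0] if abs(c[:,0,0].mean()-320)<60],key=cv2.contourArea); (u,r)=cv2.minEnclosingCircle(c); print(u,r,plane(p,u,.045),plane(p,(320,203),.045))
E
```

```text
(320.9952087402344, 207.08120727539062) 24.140888214111328 [0.44693952 0.35984042 0.045     ] [0.44352648 0.35983252 0.045     ]
```

Call:
servo_tool:
  increments: "-0.04 0.04 -0.5 0; -0.04 0.04 -1.0 0; -0.04 0.04 -1.4 0; -0.04 0.04 -1.6 0; -0.04 0.04 -1.68 0; -0.04 0.04 -1.68 0"
  gripper: 0

```text
t: 4.5
tool_pos: [0.4456, 0.3582, 0.0173]
eef_rot: [-0.553, 0.553, 0.441, -0.44]
wrist_force: [0.7, 0.6, 0.0]
gripper_width: 0.0852
```

Call:
servo_tool:
  increments: "0 0 0 0; 0 0 0 0; 0 0 0 0; 0 0 0 0; 0 0 0 0; 0 0 0 0; 0 0 0 0; 0 0 0 0"
  gripper: 255
  force: 70

```text
t: 5.5
tool_pos: [0.4454, 0.3582, 0.0172]
eef_rot: [-0.553, 0.553, 0.441, -0.44]
wrist_force: [-2.5, -0.8, 6.1]
gripper_width: 0.0381
```

Call:
servo_tool:
  increments: "0 0 0.05 0; 0 0 0.2 0; 0 0 0.5 0; 0 0 1 0; 0 0 1.6 0; 0 0 2.2 0; 0 0 2.8 0; 0 0 3 0; 0 0 3 0"

```text
t: 6.62
tool_pos: [0.4451, 0.3581, 0.1967]
eef_rot: [-0.553, 0.553, 0.441, -0.44]
wrist_force: [0.7, -0.1, -5.3]
gripper_width: 0.0381
```

```bash
python3 - <<'E'
from h import *
print(sensors.observe()); p=eyes.camera_params("wrist"); im=eyes.get_image("wrist"); cv2.imwrite("pics/w4.png",im)
im=eyes.get_image("side"); cv2.imwrite("pics/s4.png",im)
E
```

```text
{'t': 6.625, 'joint_pos': array([ 4.72443610e-01,  4.41194768e-01,  1.40653365e+00, -5.00874106e-07,
        1.29329711e+00, -8.72573611e-01]), 'joint_velocities': array([-0.00214186,  0.03023768,  0.03356818, -0.00074446, -0.01234365,
        0.00105978]), 'effort': array([ 8.26718356e-02, -5.13426554e+01, -2.86142814e+01, -2.16002190e-03,
        1.49321342e-01, -2.31841835e-05]), 'tool_pos': array([0.44507053, 0.35805723, 0.196679  ]), 'eef_rot': array([-0.55310227,  0.5531823 ,  0.4406889 , -0.44029595]), 'wrist_force': array([ 0.67123124, -0.11397559, -5.3137306 ]), 'torque': array([-0.02040078, -0.03884473,  0.02371614]), 'gripper_width': 0.038116034203860574}
```

View pics/w4.png

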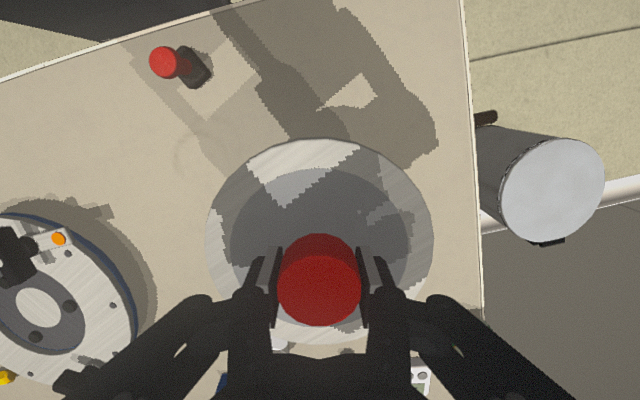

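The cover is held. Its rim in the wrist view runs from (205,240) to (433,240), with the top at (320,138).

```bash
python3 - <<'E'
from h import *
from scipy.optimize import least_squares
p=eyes.camera_params("wrist")
g=cv2.GaussianBlur(cv2.imread("pics/w4.png"),(3,3),0).astype(float)
for z in (.1895,):
    P=[]
    # radial strongest edge near predicted rim
    c0=np.array([.4451,.3581])
    for a in np.radians(np.arange(0,360,4)):
        rs=np.arange(.058,.073,.0004); uv=[proj(p,[*(c0+r*np.array([np.cos(a),np.sin(a)])),z]) for r in rs]
        if any(not(0<=u[0]<639 and 0<=u[1]<245) for u in uv): continue
        v=np.array([g[int(round(u[1])),int(round(u[0]))] for u in uv]); d=np.linalg.norm(v[4:]-v[:-4],axis=1); i=d.argmax()
        if d[i]>40: P.append(c0+rs[i+2]*np.array([np.cos(a),np.sin(a)]))
    P=np.array(P); f=least_squares(lambda v:np.hypot(*(P-v[:2]).T)-v[2],[*c0,.065],loss="soft_l1",f_scale=.0007); print(len(P),f.x,np.median(np.abs(f.fun)),(P-c0).round(3)[::6].tolist())
    f=least_squares(lambda v:np.hypot(*(P-v[:2]).T)-.065,c0,loss="soft_l1",f_scale=.0007); print(f.x)
E
```

```text
37 [0.44630436 0.35913493 0.06430182] 0.00022118294557446627 [[0.007, 0.065], [-0.02, 0.062], [-0.042, 0.047], [-0.06, 0.022], [-0.063, -0.004], [-0.056, -0.03], [-0.037, -0.047]]
[0.44709021 0.35878846]
```

Call:
servo_tool:
  increments: "0.1 -0.4 0 0; 0.3 -1.1 0 0; 0.5 -1.9 0 0; 0.7 -2.8 0 0; 0.8 -3.7 0 0; 1 -4.6 0 0; 1.15 -5.4 0 0; 1.22 -6 0 0; 1.26 -6.3 0 0; 1.26 -6.3 0 0; 1.26 -6.3 -0.5 0;1.26 -6.3 -1 0"

```text
t: 8.22
tool_pos: [0.5205, -0.0185, 0.1355]
eef_rot: [0.553, -0.553, -0.441, 0.441]
wrist_force: [0.6, 0.4, -4.8]
gripper_width: 0.0377
```

Call:
servo_tool:
  increments: "0 0 -0.3 0; 0 0 -0.6 0; 0 0 -0.8 0; 0 0 -0.8 0; 0 0 -0.8 0"

```text
t: 8.85
tool_pos: [0.5211, -0.0197, 0.0891]
eef_rot: [-0.553, 0.553, 0.441, -0.44]
wrist_force: [-0.3, 0.2, -4.2]
gripper_width: 0.0381
```

```bash
python3 - <<'E'
from h import *
print(yaw()[0]); p=eyes.camera_params("wrist"); im=eyes.get_image("wrist"); cv2.imwrite("pics/w5.png",im)
E
```

```text
[ 0.52111291 -0.01971142  0.08912057]
```

View pics/w5.png

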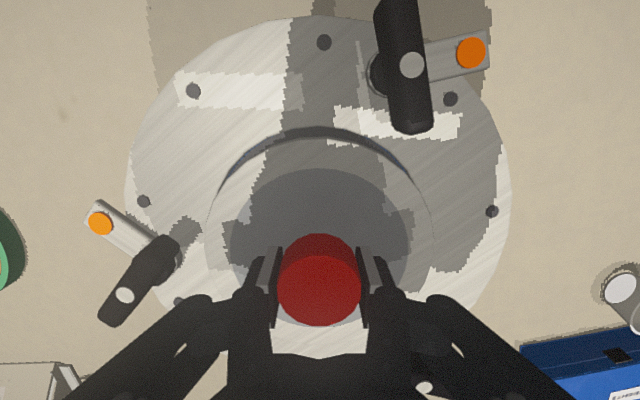

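The cover hovers over the recess, and the dark gap crescent looks symmetric about column 320. I'm checking the rim's top edge (row ~127) against the predicted projection.

```bash
python3 - <<'E'
from h import *
p=eyes.camera_params("wrist"); pos,M=yaw(); f=M[:2,2]; x=M[:2,0]; c=np.array([.5225,-.0193])
g=cv2.cvtColor(cv2.imread("pics/w5.png"),cv2.COLOR_BGR2GRAY)
for col in (260,320,380): print(col,[int(v) for v in g[110:165:1,col]])
# pixels at up-direction
for s in(1,-1):
    print(s,"rim",proj(p,[*(c+s*.068*f),.055]),"cover top", proj(p,[*(pos[:2]+[.0015,.001]+s*.065*f),.0819]),"cover bot", proj(p,[*(pos[:2]+[.0015,.001]+s*.065*f),.0719]))
    a=c+s*.068*x; print(proj(p,[*a,.055]))
for a in np.radians([50,70,90,110,130]):
    d=np.cos(a)*x-np.sin(a)*f; print(np.degrees(a),proj(p,[*(c+.068*d),.055]).round(1),proj(p,[*(c-.068*d),.055]).round(1))
E
```

```text
260 [210, 205, 208, 208, 209, 208, 205, 213, 213, 211, 211, 212, 214, 212, 209, 212, 210, 209, 208, 204, 205, 210, 211, 210, 212, 212, 209, 211, 212, 208, 200, 170, 119, 99, 113, 104, 104, 104, 106, 106, 92, 87, 99, 130, 176, 197, 204, 205, 208, 209, 209, 202, 203, 201, 199]
320 [120, 122, 116, 119, 114, 116, 117, 115, 113, 118, 113, 120, 122, 118, 117, 103, 77, 65, 70, 69, 67, 76, 68, 74, 71, 67, 73, 90, 94, 112, 121, 117, 119, 115, 115, 114, 116, 114, 111, 112, 114, 112, 111, 112, 115, 117, 118, 113, 113, 115, 117, 112, 114, 119, 117]
380 [200, 195, 193, 194, 193, 188, 189, 188, 186, 191, 189, 192, 193, 215, 222, 220, 217, 219, 220, 221, 220, 223, 219, 218, 221, 223, 224, 231, 199, 150, 146, 142, 143, 139, 132, 102, 79, 78, 73, 73, 75, 70, 73, 82, 104, 132, 145, 142, 145, 149, 144, 147, 127, 110, 115]
1 rim [317.38312665 125.82724426] cover top [318.10510467 136.84302637] cover bot [318.15975293 134.50994607]
[421.85602407 233.34897141]
-1 rim [317.46488561 318.58776492] cover top [318.03513125 343.61904577] cover bot [318.08042778 332.28193519]
[213.10169168 233.05228901]
50.0 [379.2 300.3] [243.8 153.3]
70.0 [349.7 314. ] [277.4 133.1]
90.0 [317.5 318.6] [317.4 125.8]
110.0 [285.2 313.9] [357.4 133.1]
130.0 [255.7 300.1] [391.  153.5]
```

Call:
servo_tool:
  increments: "0 0 -0.1 0; 0 0 -0.2 0; 0 0 -0.28 0; 0 0 -0.32 0; 0 0 -0.36 0; 0 0 -0.36 0"

```text
t: 9.65
tool_pos: [0.5208, -0.02, 0.0673]
eef_rot: [-0.553, 0.553, 0.441, -0.44]
wrist_force: [-2.8, -0.9, 2.6]
gripper_width: 0.0386
```

Call:
servo_tool:
  increments: "0 0 -0.02 0; 0 0 -0.04 0; 0 0 -0.06 0; 0 0 -0.06 0"
  force: 110

```text
t: 10.15
tool_pos: [0.5209, -0.02, 0.0639]
eef_rot: [-0.553, 0.553, 0.441, -0.44]
wrist_force: [-4.4, 0.6, 5.9]
gripper_width: 0.0375
```

Contact with the studs; continuing in small steps.

Call:
servo_tool:
  increments: "0 0 -0.02 0; 0 0 -0.04 0; 0 0 -0.04 0; 0 0 -0.04 0"

```text
t: 10.65
tool_pos: [0.5208, -0.0199, 0.0623]
eef_rot: [-0.553, 0.553, 0.441, -0.44]
wrist_force: [-8.9, 0.7, 15.7]
gripper_width: 0.0375
```

Call:
servo_tool:
  increments: "0 0 -0.02 0; 0 0 -0.04 0; 0 0 -0.04 0; 0 0 -0.04 0"

```text
t: 11.15
tool_pos: [0.5208, -0.02, 0.0622]
eef_rot: [-0.553, 0.553, 0.441, -0.441]
wrist_force: [-20.1, 2.6, 41.7]
gripper_width: 0.0374
```

Call:
servo_tool:
  increments: "0 0 0.03 0; 0 0 0.05 0; 0 0 0.05 0"

```text
t: 11.52
tool_pos: [0.5208, -0.0199, 0.0624]
eef_rot: [-0.553, 0.553, 0.441, -0.44]
wrist_force: [-6.2, 0.3, 10.0]
gripper_width: 0.0374
```

Call:
servo_tool:
  increments: "0 0 0 0; 0 0 0 0; 0 0 0 0; 0 0 0 0;0 0 0 0;0 0 0.2 0; 0 0 0.6 0; 0 0 1.2 0; 0 0 1.5 0; 0 0 1.5 0"
  gripper: 0

```text
t: 12.78
tool_pos: [0.5214, -0.0201, 0.1532]
eef_rot: [-0.552, 0.554, 0.441, -0.44]
wrist_force: [-0.1, -0.1, -0.6]
gripper_width: 0.0856
```

```bash
python3 - <<'E'
from h import *
s=sensors.observe(); print(s["tool_pos"],s["joint_pos"]); im=eyes.get_image("wrist"); cv2.imwrite("pics/w6.png",im)
E
```

```text
[ 0.52138925 -0.02006166  0.15315159] [-2.63236971e-01  3.79065753e-01  1.62009925e+00 -5.45669458e-06
  1.13910108e+00 -1.60831123e+00]
```

View pics/w6.png

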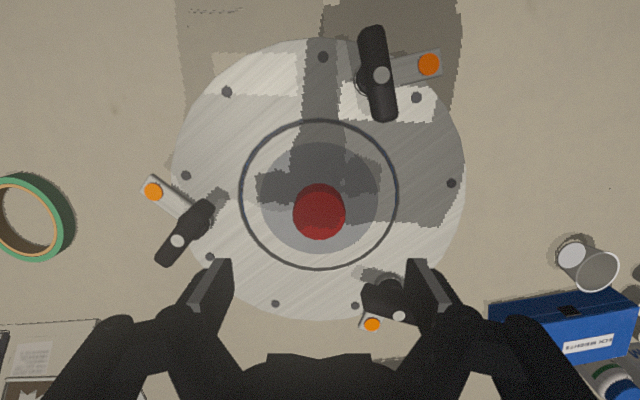

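The cover is in with an even gap ring centred at (319,194). To confirm it is flush, I'll press on the handle top with the fingers closed. The expected height is 0.090.

Call:
servo_tool:
  increments: "0.02 0.02 0 0; 0.02 0.02 0 0; 0.02 0.02 0 0; 0.02 0.02 0 0; 0.02 0.02 -0.3 0; 0.02 0.02 -0.6 0; 0.02 0.02 -0.85 0; 0.02 0.02 -0.95 0; 0.02 0.02 -1.0 0; 0.02 0.02 -1.04 0; 0.02 0.02 -1.06 0; 0.02 0.02 -1.06 0"
  gripper: 255
  force: 40

```text
t: 14.32
tool_pos: [0.5223, -0.0188, 0.09]
eef_rot: [-0.553, 0.554, 0.441, -0.44]
wrist_force: [-7.2, 0.9, 17.0]
gripper_width: 0.0003
```

Call:
servo_tool:
  increments: "0 0 -0.02 0; 0 0 -0.03 0; 0 0 -0.04 0; 0 0 -0.04 0"

```text
t: 14.82
tool_pos: [0.5223, -0.0188, 0.0899]
eef_rot: [-0.552, 0.554, 0.441, -0.44]
wrist_force: [-17.2, 2.6, 41.7]
gripper_width: -0.0003
```

The handle top stops at 0.0899 under 42 N, so the cover is flush. Next I move to the first knob at (0.617, 0.025), where the jaw axis needs a yaw of 150°.

Call:
servo_tool:
  increments: "0 0 0.3 0; 0 0 0.9 0; 0.3 0.2 0.9 2; 0.7 0.4 0.9 4; 1.1 0.6 0.9 6; 1.4 0.73 0.9 8; 1.57 0.73 0.9 10; 1.57 0.73 0.9 12; 1.57 0.73 0.9 14; 1.57 0.73 0.9 14.6; 1.57 0.73 0.9 14.6; 1.57 0.73 0.9 14.6"
  gripper: 0

```text
t: 16.32
tool_pos: [0.6162, 0.0251, 0.1396]
eef_rot: [-0.183, 0.183, 0.683, -0.683]
wrist_force: [0.1, 0.2, 0.3]
gripper_width: 0.0854
```

```bash
python3 - <<'E'
from h import *
s=sensors.observe(); M=yaw()[1]; print(s["tool_pos"],s["joint_pos"],np.degrees(np.arctan2(M[1,0],M[0,0])))
for n in("wrist",):
  im=eyes.get_image(n); cv2.imwrite("pics/w7.png",im)
p=eyes.camera_params("wrist")
print(proj(p,[.6168,.0253,.099]))
for c,a in blobs(im,(6,110,60),(19,255,255),40): print(c,a,plane(p,c,.064))
E
```

```text
[0.61620414 0.02507211 0.13964813] [-1.49043562e-01  5.90965440e-01  1.32394634e+00 -1.76518034e-05
  1.22639997e+00 -2.76703451e+00] 150.0001725806244
[317.75523222 226.88114673]
[563.1 156.6] 322 [0.43453628 0.08191177 0.064     ]
[265.  207.2] 293 [0.6517504  0.00382597 0.064     ]
```

View pics/w7.png

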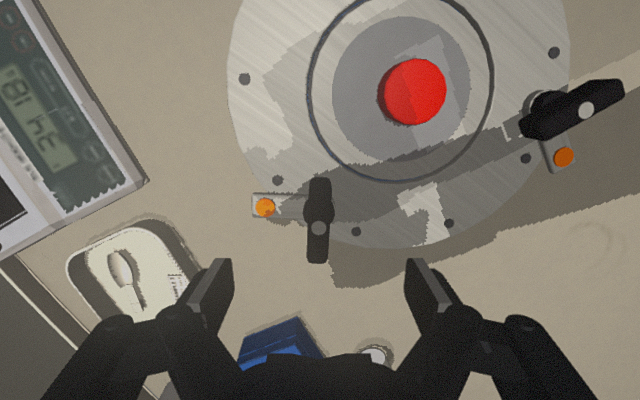

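The knob's white cap is at (319,228), within about 1 px of prediction, and the bar is square to the jaws. Descending to grip.

Call:
servo_tool:
  increments: "0 0 -0.5 0; 0 0 -0.9 0; 0 0 -1.15 0; 0 0 -1.17 0; 0 0 -1.17 0"

```text
t: 17.0
tool_pos: [0.6167, 0.025, 0.0702]
eef_rot: [-0.182, 0.183, 0.683, -0.683]
wrist_force: [0.5, -0.8, -0.7]
gripper_width: 0.0856
```

Call:
servo_tool:
  increments: "0 0 0 0; 0 0 0 0; 0 0 0 0; 0 0 0 0; 0 0 0 0; 0 0 0 0; 0 0 0 0; 0 0 0 0"
  gripper: 255
  force: 60

```text
t: 18.0
tool_pos: [0.6164, 0.025, 0.0698]
eef_rot: [0.182, -0.183, -0.683, 0.683]
wrist_force: [0.0, -0.4, 5.5]
gripper_width: 0.0201
```

Call:
servo_tool:
  increments: "0 0 0 -2; 0 0 0 -4; 0 0 0 -6; 0 0 0 -8; 0 0 0 -10; 0 0 0 -12; 0 0 0 -14; 0 0 0 -16; 0 0 0 -18; 0 0 0 -20; 0 0 0 -22; 0 0 0 -22"

```text
t: 19.5
tool_pos: [0.6166, 0.0232, 0.0698]
eef_rot: [-0.663, 0.666, 0.241, -0.241]
wrist_force: [-0.7, -8.3, 4.1]
gripper_width: 0.0202
```

```bash
python3 - <<'E'
from h import *
s=sensors.observe(); M=yaw()[1]; print(s["tool_pos"],s["torque"],s["wrist_force"],np.degrees(np.arctan2(M[1,0],M[0,0])))
E
```

```text
[0.61659449 0.02320523 0.06980538] [-1.54327844  0.11194713 -0.09617504] [-0.67332706 -8.31480934  4.12151412] 39.927004120336186
```

Call:
servo_tool:
  increments: "0 0 0 -1; 0 0 0 -2; 0 0 0 -3; 0 0 0 -3.6; 0 0 0 -3.6"

```text
t: 20.12
tool_pos: [0.6152, 0.0257, 0.0697]
eef_rot: [0.695, -0.694, -0.134, 0.136]
wrist_force: [-6.2, 2.0, 9.9]
gripper_width: 0.0199
```

```bash
cat > st.py <<'E'
from h import *
s=sensors.observe(); M=yaw()[1]; print(s["tool_pos"],s["torque"],s["wrist_force"],np.degrees(np.arctan2(M[1,0],M[0,0])))
E
python3 st.py
```

```text
[0.61524109 0.02568814 0.06972328] [ 0.44076848  1.21589743 -0.14611993] [-6.15841441  2.00498519  9.94457338] 22.016848843416724
```

Call:
servo_tool:
  increments: "0 0 0 -1; 0 0 0 -1.6; 0 0 0 -1.6"

```text
t: 20.5
tool_pos: [0.6154, 0.0257, 0.0697]
eef_rot: [0.702, -0.701, -0.086, 0.087]
wrist_force: [-6.3, 2.6, 8.8]
gripper_width: 0.0202
```

```bash
python3 st.py
```

```text
[0.61544862 0.02574938 0.06973866] [ 0.52662078  0.98849897 -0.06650888] [-6.25848641  2.62038693  8.82703444] 14.037080226054124
```

Call:
servo_tool:
  increments: "0 0 0 0; 0 0 0 0; 0 0 0 0; 0 0 0 0; 0 0 0.4 0; 0 0 1 0; 0 0 1.2 0; 0 0 1.2 0"
  gripper: 0

```text
t: 21.5
tool_pos: [0.6162, 0.0251, 0.1413]
eef_rot: [-0.702, 0.702, 0.087, -0.086]
wrist_force: [-0.9, 1.0, 0.2]
gripper_width: 0.0859
```

```bash
python3 st.py; python3 - <<'E'
from h import *
im=eyes.get_image("wrist"); cv2.imwrite("pics/w8.png",im); p=eyes.camera_params("wrist")
for c,a in blobs(im,(6,110,60),(19,255,255),40):
    X=plane(p,c,.064)[:2]; d=X-[.6168,.0253]; print(c,a,X,np.degrees(np.arctan2(d[1],d[0])),np.hypot(*d))
E
```

```text
[0.61620692 0.02505408 0.14126316] [-0.04322012  0.01673349 -0.06052957] [-0.8786164   0.98291635  0.22549442] 14.062613780508931
[87.3 80.5] 387 [0.43429147 0.08056338] 163.1537448945096 0.1906919123920689
[266.7 222. ] 280 [0.57921061 0.00615705] -153.01185765555772 0.042183115776338966
```

View pics/w8.png

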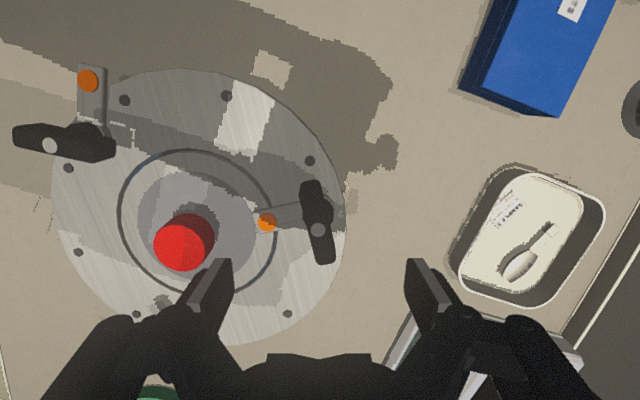

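The clamp finger's dot is at (267,222) and the finger points at -153°, against -155° for straight at the middle. Knob 1 is therefore at its stop within measurement error. That was my 12th picture, so I'll use numeric checks from here. Next is knob 2.

Call:
servo_tool:
  increments: "-0.3 -0.5 0 1; -0.7 -1.1 0 2; -1.1 -1.7 0 3; -1.5 -2.2 0 4; -1.7 -2.46 0 5; -1.7 -2.46 0 5; -1.7 -2.46 0 5; -1.7 -2.46 0 5"

```text
t: 22.55
tool_pos: [0.5144, -0.1218, 0.1409]
eef_rot: [0.667, -0.666, -0.236, 0.237]
wrist_force: [-0.4, -0.0, -0.2]
gripper_width: 0.0852
```

```bash
python3 st.py; cat > dots.py <<'E'
from h import *
im=eyes.get_image("wrist"); p=eyes.camera_params("wrist"); g=cv2.cvtColor(im,cv2.COLOR_BGR2GRAY)
Ks=[[.6168,.0253],[.5136,-.1228],[.4370,.0403]]
for c,a in blobs(im,(6,110,60),(19,255,255),40):
    X=plane(p,c,.064)[:2]
    for i,K in enumerate(Ks):
        d=X-K
        if np.hypot(*d)<.06: print("knob",i+1,c,a,X.round(4),"ang",np.degrees(np.arctan2(d[1],d[0])).round(1),np.hypot(*d).round(4))
for i,K in enumerate(Ks):
    u=proj(p,[*K,.099]); x,y=u.round().astype(int)
    if not(20<x<620 and 20<y<380): continue
    s=g[y-16:y+17,x-16:x+17]; m=((s>95)).astype(np.uint8); n,l,st,cc=cv2.connectedComponentsWithStats(m,connectivity=4)
    print("cap",i+1,u.round(1),[((cc[j]+[x-16,y-16]).round(1).tolist(),int(st[j,4]),plane(p,cc[j]+[x-16,y-16],.1)[:2].round(4).tolist()) for j in range(1,n) if 25<st[j,4]<300 and st[j,2]<25 and st[j,3]<25])
E
python3 dots.py
```

```text
[ 0.51444602 -0.12179058  0.14091047] [2.46059909e-02 9.56584418e-03 2.35833763e-05] [-0.3855625  -0.04007518 -0.24273007] 39.07257347949103
knob 1 [498.1 135.4] 342 [0.5811 0.0076] ang -153.7 0.0399
knob 2 [262.5 209.6] 286 [ 0.4813 -0.1485] ang -141.5 0.0412
cap 1 [582.3 157. ] []
cap 2 [314.6 228.5] [([315.1, 230.4], 119, [0.5145, -0.1233]), ([301.0, 235.3], 103, [0.5094, -0.1321])]
```

Call:
servo_tool:
  increments: "0 -0.02 -0.5 0; 0 -0.02 -0.9 0; 0 -0.02 -1.15 0; 0 -0.02 -1.19 0; 0 -0.02 -1.19 0"

```text
t: 23.22
tool_pos: [0.5146, -0.1238, 0.0705]
eef_rot: [-0.666, 0.667, 0.237, -0.236]
wrist_force: [-0.4, 0.5, -0.1]
gripper_width: 0.0853
```

Call:
servo_tool:
  increments: "0 0 0 0; 0 0 0 0; 0 0 0 0; 0 0 0 0; 0 0 0 0; 0 0 0 0; 0 0 0 0; 0 0 0 0"
  gripper: 255
  force: 60

```text
t: 24.22
tool_pos: [0.5136, -0.1243, 0.0705]
eef_rot: [-0.666, 0.667, 0.236, -0.237]
wrist_force: [-5.6, -3.7, 6.8]
gripper_width: 0.0199
```

Call:
servo_tool:
  increments: "0 0 0 -2; 0 0 0 -4; 0 0 0 -6; 0 0 0 -8; 0 0 0 -10; 0 0 0 -12; 0 0 0 -14; 0 0 0 -16; 0 0 0 -18; 0 0 0 -20; 0 0 0 -22; 0 0 0 -23"

```text
t: 25.72
tool_pos: [0.5134, -0.1242, 0.0704]
eef_rot: [-0.556, 0.557, -0.436, 0.436]
wrist_force: [-7.6, -2.6, 7.9]
gripper_width: 0.0198
```

Call:
servo_tool:
  increments: "0 0 0 -2; 0 0 0 -4; 0 0 0 -5; 0 0 0 -5.4; 0 0 0 -5.4"

```text
t: 26.35
tool_pos: [0.516, -0.1248, 0.0705]
eef_rot: [-0.441, 0.439, -0.551, 0.555]
wrist_force: [7.9, -4.2, -3.7]
gripper_width: 0.0196
```

```bash
python3 st.py
```

```text
[ 0.51603685 -0.1248212   0.07054224] [-0.79931542 -1.46025524 -0.05970383] [ 7.885589   -4.22547399 -3.74073388] -102.97740171132092
```

Now at -103°, past the expected stop at -95°. Releasing and checking.

Call:
servo_tool:
  increments: "0 0 0 0; 0 0 0 0; 0 0 0 0; 0 0 0 0; 0 0 0.4 0; 0 0 1 0; 0 0 1.2 0; 0 0 1.2 0"
  gripper: 0

```text
t: 27.35
tool_pos: [0.5142, -0.1237, 0.1419]
eef_rot: [-0.441, 0.44, -0.553, 0.553]
wrist_force: [-0.7, 1.5, -1.0]
gripper_width: 0.0852
```

```bash
python3 st.py; python3 dots.py
```

```text
[ 0.51418934 -0.12373694  0.14186518] [ 0.05083559  0.00057306 -0.07908028] [-0.73696135  1.50467873 -1.01623569] -102.9359053927469
knob 1 [132.4 167.1] 311 [0.5791 0.0081] ang -155.5 0.0414
knob 2 [268.3 220.7] 277 [ 0.5138 -0.0813] ang 89.7 0.0415
cap 1 [ 53.8 128.6] []
cap 2 [319.7 228.4] []
cap 3 [145.5 352.3] []
```

Knob 2 reads about 90° against the 85° target, which is too marginal. I'll re-grip it square with more force and turn it on.

Call:
servo_tool:
  increments: "0 0.01 0 2; 0 0.01 -0.5 2.6; 0 0.01 -0.9 2.6; 0 0.01 -1.15 2.6; 0 0.01 -1.2 2.6; 0 0.01 -1.2 2.6"

```text
t: 28.15
tool_pos: [0.5143, -0.1232, 0.0702]
eef_rot: [0.5, -0.5, 0.5, -0.5]
wrist_force: [-0.3, 0.4, -0.5]
gripper_width: 0.0853
```

Call:
servo_tool:
  increments: "0 0 0 0; 0 0 0 0; 0 0 0 0; 0 0 0 0; 0 0 0 0; 0 0 0 0; 0 0 0 0; 0 0 0 -1"
  gripper: 255
  force: 110

```text
t: 29.15
tool_pos: [0.5143, -0.1242, 0.0708]
eef_rot: [-0.477, 0.478, -0.521, 0.522]
wrist_force: [-3.8, -5.4, 6.7]
gripper_width: 0.0174
```

```bash
python3 st.py
```

```text
[ 0.51433053 -0.12423587  0.07081971] [-0.8573403   0.62008332  0.61070869] [-3.78091192 -5.44070986  6.68112415] -95.00323833356826
```

Call:
servo_tool:
  increments: "0 0 0 -0.5; 0 0 0 -1; 0 0 0 -1"

```text
t: 29.52
tool_pos: [0.5143, -0.1243, 0.0708]
eef_rot: [-0.455, 0.456, -0.54, 0.542]
wrist_force: [-3.7, -5.3, 6.9]
gripper_width: 0.0174
```

```bash
python3 st.py
```

```text
[ 0.51431661 -0.12429124  0.07084202] [-0.88838578  0.65596396  1.03778278] [-3.72070596 -5.29979166  6.88718305] -99.79264899292778
```

Call:
servo_tool:
  increments: "0 0 0 -0.5; 0 0 0 -1; 0 0 0 -1.5;0 0 0 -1.5"

```text
t: 30.02
tool_pos: [0.516, -0.1249, 0.0707]
eef_rot: [-0.42, 0.419, -0.567, 0.572]
wrist_force: [6.0, -5.9, -3.6]
gripper_width: 0.0161
```

```bash
python3 st.py
```

```text
[ 0.51598828 -0.12494885  0.07067789] [-2.16626761 -1.21808264  1.45323293] [ 6.01668565 -5.8587094  -3.63661124] -107.22633092795245
```

Torque now rises to 1.45 N·m, so knob 2 is hard against its stop. Releasing and re-reading.

Call:
servo_tool:
  increments: "0 0 0 0; 0 0 0 0; 0 0 0 0; 0 0 0 0; 0 0 0.4 0; 0 0 1 0; 0 0 1.2 0; 0 0 1.2 0"
  gripper: 0

```text
t: 31.02
tool_pos: [0.5142, -0.1231, 0.1419]
eef_rot: [-0.419, 0.418, -0.57, 0.57]
wrist_force: [-0.5, -0.6, 0.1]
gripper_width: 0.0854
```

```bash
python3 st.py; python3 dots.py
```

```text
[ 0.51417898 -0.12311134  0.14185771] [-0.00334986 -0.02831477  0.0371975 ] [-0.47645447 -0.57305595  0.07441651] -107.4359952351828
knob 1 [133.1 181.1] 294 [0.5791 0.0081] ang -155.4 0.0414
knob 2 [269.4 221.3] 275 [ 0.5163 -0.0814] ang 86.3 0.0415
cap 1 [ 52.9 149.4] []
cap 2 [320.6 228. ] []
cap 3 [159.6 362.5] [([155.4, 376.2], 78, [0.4248, 0.0505])]
```

Call:
servo_tool:
  increments: "-0.2 0.4 0.2 2; -0.4 0.8 0.2 4; -0.6 1.2 0.2 6; -0.8 1.6 0.2 8; -1 2 0.2 10; -1.1 2.4 0.2 12; -1.29 2.72 0.2 14; -1.29 2.72 0.2 16; -1.29 2.72 0.2 18; -1.29 2.72 0.2 20; -1.29 2.72 0.2 22; -1.29 2.72 0.2 24"

```text
t: 32.58
tool_pos: [0.4361, 0.0402, 0.1526]
eef_rot: [0.703, -0.702, -0.079, 0.08]
wrist_force: [-0.5, -0.3, -0.5]
gripper_width: 0.0856
```

Call:
servo_tool:
  increments: "0 0 0 2; 0 0 0 4; 0 0 0 6; 0 0 0 8; 0 0 0 10; 0 0 0 12; 0 0 0 14; 0 0 0 15.6; 0 0 -0.2 15.6; 0 0 -0.2 15.6"

```text
t: 33.83
tool_pos: [0.4358, 0.0402, 0.1402]
eef_rot: [0.499, -0.497, -0.501, 0.502]
wrist_force: [-0.2, 0.6, 0.2]
gripper_width: 0.0857
```

```bash
python3 st.py; python3 dots.py
```

```text
[0.43582682 0.04021854 0.14020017] [-0.01455896 -0.0188507  -0.02072314] [-0.1504775   0.63599703  0.2273679 ] 90.40113765920786
knob 3 [369.4 210.8] 296 [0.4377 0.0813] ang 89.0 0.041
knob 2 [173.9 295.9] 155 [ 0.5195 -0.0854] ang 81.0 0.0379
knob 1 [280.1 351. ] 71 [0.5798 0.0065] ang -153.0 0.0415
cap 2 [106.5 315.4] []
cap 3 [316.6 227.7] [([316.1, 229.8], 140, [0.4381, 0.0399])]
```

Call:
servo_tool:
  increments: "0.025 0 -0.5 0; 0.025 0 -0.9 0; 0.025 0 -1.15 0; 0.025 0 -1.17 0; 0.025 0 -1.17 0"

```text
t: 34.5
tool_pos: [0.4386, 0.04, 0.0722]
eef_rot: [-0.497, 0.498, 0.502, -0.502]
wrist_force: [0.2, -0.9, -0.3]
gripper_width: 0.0858
```

Call:
servo_tool:
  increments: "0 0 0 0; 0 0 0 0; 0 0 0 0; 0 0 0 0; 0 0 0 0; 0 0 0 0; 0 0 0 0; 0 0 0 0"
  gripper: 255
  force: 110

```text
t: 35.5
tool_pos: [0.4385, 0.0388, 0.0726]
eef_rot: [0.497, -0.498, -0.502, 0.503]
wrist_force: [-5.3, -10.7, 10.9]
gripper_width: 0.0153
```

Call:
servo_tool:
  increments: "0 0 0 -2; 0 0 0 -4; 0 0 0 -6; 0 0 0 -8; 0 0 0 -10; 0 0 0 -12; 0 0 0 -14; 0 0 0 -16; 0 0 0 -18; 0 0 0 -20; 0 0 0 -22; 0 0 0 -23"

```text
t: 37.0
tool_pos: [0.4359, 0.0372, 0.0724]
eef_rot: [-0.688, 0.694, -0.152, 0.148]
wrist_force: [-21.2, -25.4, 23.0]
gripper_width: 0.0155
```

```bash
python3 st.py
```

```text
[0.43586965 0.03719421 0.07237912] [-4.36160926  3.71453297  0.18461975] [-21.2197823  -25.38489281  22.96799035] -24.493120096882155
```

Call:
servo_tool:
  increments: "0 0 0 -1; 0 0 0 -2; 0 0 0 -2.4; 0 0 0 -2.4"

```text
t: 37.5
tool_pos: [0.4355, 0.0374, 0.0723]
eef_rot: [-0.669, 0.675, -0.222, 0.218]
wrist_force: [-22.3, -23.8, 25.2]
gripper_width: 0.0155
```

```bash
python3 st.py
```

```text
[0.43549856 0.0373919  0.07233915] [-4.26166175  3.91234779  0.09366793] [-22.34240571 -23.79859231  25.2246036 ] -36.301590620143145
```

Call:
servo_tool:
  increments: "0 0 0 -0.5; 0 0 0 -1; 0 0 0 -1"

```text
t: 37.88
tool_pos: [0.4354, 0.0375, 0.0723]
eef_rot: [-0.659, 0.665, -0.251, 0.247]
wrist_force: [-22.1, -23.6, 25.7]
gripper_width: 0.0158
```

```bash
python3 st.py
```

```text
[0.43538166 0.03749614 0.07232701] [-4.05619506  3.93129483  0.74956617] [-22.09976746 -23.62787138  25.66430115] -41.2028781604823
```

Call:
servo_tool:
  increments: "0 0 0 -0.5; 0 0 0 -1; 0 0 0 -1"

```text
t: 38.25
tool_pos: [0.4367, 0.0388, 0.0721]
eef_rot: [-0.649, 0.652, -0.279, 0.277]
wrist_force: [-14.4, -11.6, 13.1]
gripper_width: 0.0159
```

```bash
python3 st.py
```

```text
[0.43674402 0.03880109 0.0721229 ] [-2.11556593  1.68930603  0.33780877] [-14.41700023 -11.62405135  13.13551923] -46.33563406049028
```

Torque reached 0.75 N·m and the grip then slipped, so knob 3's stop is reached. Releasing, then going back to confirm knob 1 with the higher grip.

Call:
servo_tool:
  increments: "0 0 0 0; 0 0 0 0; 0 0 0 0; 0 0 0 0; 0 0 0.4 0; 0 0 1 0; 0 0 1.2 0; 0 0 1.2 0"
  gripper: 0

```text
t: 39.25
tool_pos: [0.4383, 0.0401, 0.1437]
eef_rot: [0.65, -0.65, 0.279, -0.279]
wrist_force: [-1.0, 0.2, -1.3]
gripper_width: 0.0857
```

```bash
python3 st.py; python3 dots.py
```

```text
[0.4383479  0.04009419 0.14368697] [0.03987821 0.00128461 0.01553211] [-0.95183264  0.2321231  -1.27753289] -46.43745546141256
knob 1 [489.4 106.4] 366 [0.58   0.0062] ang -152.6 0.0414
knob 3 [369.8 201.6] 281 [0.4703 0.0163] ang -35.8 0.041
knob 2 [492.1 241. ] 241 [ 0.5173 -0.0835] ang 84.7 0.0395
cap 1 [550.1  38.6] [([550.0, 39.1], 254, [0.616, 0.0255])]
cap 2 [540.8 295.9] []
cap 3 [318.2 228.9] [([318.0, 230.2], 139, [0.4366, 0.04])]
```

Call:
servo_tool:
  increments: "0.4 0 0 2; 0.9 0 0 4; 1.4 -0.1 0 6; 1.9 -0.1 0 8; 2.4 -0.2 0 10; 2.8 -0.24 0 12; 2.97 -0.24 0 14; 2.97 -0.24 0 14.4; 2.97 -0.24 0 14.4;2.97 -0.24 0 14.4"

```text
t: 40.55
tool_pos: [0.616, 0.0258, 0.1435]
eef_rot: [0.69, -0.69, -0.156, 0.156]
wrist_force: [0.9, 0.4, -0.1]
gripper_width: 0.0856
```

```bash
python3 st.py; python3 dots.py
```

```text
[0.61601076 0.02575596 0.14352896] [-0.02456341 -0.03469187 -0.0170215 ] [ 0.85755656  0.36240358 -0.11835783] 25.45351463103744
knob 3 [134.8 141.2] 334 [0.4696 0.0157] ang -37.1 0.0409
knob 1 [265.  212.2] 278 [0.58   0.0055] ang -151.7 0.0418
knob 2 [158.9 270.3] 217 [ 0.5169 -0.0847] ang 85.1 0.0383
cap 1 [317.3 227.9] [([317.2, 229.0], 145, [0.6168, 0.025])]
cap 2 [122.2 328.7] []
cap 3 [63.9 90.7] []
```

Call:
servo_tool:
  increments: "0 0 -0.5 0; 0 0 -0.9 0; 0 0 -1.15 0; 0 0 -1.22 0; 0 0 -1.22 0"

```text
t: 41.22
tool_pos: [0.6167, 0.0257, 0.071]
eef_rot: [-0.689, 0.69, 0.157, -0.156]
wrist_force: [-0.2, -0.4, -0.1]
gripper_width: 0.0852
```

Call:
servo_tool:
  increments: "0 0 0 0; 0 0 0 0; 0 0 0 0; 0 0 0 0; 0 0 0 0; 0 0 0 0; 0 0 0 0; 0 0 0 -0.6; 0 0 0 -1; 0 0 0 -1"
  gripper: 255
  force: 110

```text
t: 42.48
tool_pos: [0.6155, 0.0252, 0.0713]
eef_rot: [-0.695, 0.696, 0.126, -0.128]
wrist_force: [-8.7, -3.0, 10.4]
gripper_width: 0.0165
```

```bash
python3 st.py
```

```text
[0.61553539 0.02518145 0.07134871] [-0.4907255   1.52931024  0.55379632] [-8.65745458 -3.02825213 10.35632427] 20.630193482357956
```

Call:
servo_tool:
  increments: "0 0 0 -0.5; 0 0 0 -0.8; 0 0 0 -0.8"

```text
t: 42.85
tool_pos: [0.6156, 0.0252, 0.0713]
eef_rot: [-0.699, 0.7, 0.102, -0.104]
wrist_force: [-7.7, -2.5, 9.4]
gripper_width: 0.0171
```

```bash
python3 st.py
```

```text
[0.61559293 0.02518478 0.07134253] [-0.53799272  1.50907604  1.27283944] [-7.66070332 -2.54496594  9.38804892] 16.728950074415355
```

Knob 1 is at its stop too, at 1.27 N·m. Releasing, backing away and making a final numeric check.

Call:
servo_tool:
  increments: "0 0 0 0; 0 0 0 0; 0 0 0 0; 0 0 0 0; 0 0 0.4 0; 0 0 1 0; 0 0 2 0; -1 0 3 2; -2 -0.5 3.5 4; -2.5 -0.7 3.5 6; -2.5 -0.7 3.5 8; -2.5 -0.7 3.5 8"
  gripper: 0

```text
t: 44.35
tool_pos: [0.4664, -0.0164, 0.2809]
eef_rot: [-0.623, 0.623, 0.335, -0.334]
wrist_force: [0.5, 0.3, 0.3]
gripper_width: 0.0854
```

```bash
python3 st.py; python3 dots.py; python3 - <<'E'
from h import *
for n,m in(("top",8),("side",8),("wrist",100)):
    im=eyes.get_image(n); p=eyes.camera_params(n)
    for lo,hi in(((0,170,50),(5,255,255)),):
        print(n,[(c.tolist(),int(a),plane(p,c,.09).round(4).tolist()) for c,a in blobs(im,lo,hi,m)])
    if n!="wrist": print([(c.tolist(),int(a)) for c,a in blobs(im,(20,120,90),(32,255,255),20)+blobs(im,(50,80,40),(85,255,255),15)])
E
```

```text
[ 0.4663596  -0.01640337  0.2809082 ] [ 0.00063296  0.00491597 -0.09364349] [0.54972339 0.25318206 0.33334192] 56.44919608450982
knob 3 [342.5 157.6] 121 [0.4714 0.0168] ang -34.3 0.0416
knob 2 [296.9 229.2] 98 [ 0.5183 -0.0829] ang 83.3 0.0402
knob 1 [380.8 230.7] 96 [0.5808 0.0074] ang -153.5 0.0402
cap 1 [413.5 257.5] [([426.3, 255.9], 117, [0.623, 0.0395])]
cap 2 [265.9 254.7] [([280.8, 246.2], 50, [0.5139, -0.1003])]
cap 3 [346.4 124.7] [([346.4, 125.1], 64, [0.4372, 0.04]), ([331.6, 136.4], 42, [0.4385, 0.0208])]
top [([226.4, 295.1], 51, [0.3061, 0.2478, 0.09])]
[([393.5, 173.1], 177), ([415.1, 228.8], 20)]
side [([333.2, 196.6], 115, [0.525, -0.0036, 0.09]), ([424.3, 265.7], 75, [0.3194, 0.2965, 0.09])]
[([289.7, 177.6], 89), ([338.3, 168.5], 77)]
wrist [([341.5, 213.6], 739, [0.5221, -0.0185, 0.09])]
```

```bash
python3 -c "
from cell import manip; print(manip.hand_in())"
```

```text
the job is handed in; nothing more can be done
None
```

The chamber is closed and handed in after about 44 s of the 72 s allowed; the hand-in gives no verdict. I laid the cover in the recess without dropping it, pressed it flush, and turned all three knobs to their end stops.

| Check | Measured | Expected |
|---|---|---|
| Cover height (handle top, pressed with 42 N) | 89.9 mm | 90 mm when flush |
| Cover centre (from its handle) | (0.522, -0.0185) m | recess centre (0.5225, -0.019) m |
| Knob 1 finger direction | -153.5° | -154.9° |
| Knob 2 finger direction | 83.3° | 85.1° |
| Knob 3 finger direction | -34.3° | -34.9° |

- **Knobs:** each was turned until torque built up at its stop (1.27, 1.45 and 0.75 N·m, well over the 0.12 N·m friction). The numbers 1 to 3 are mine; I didn't work out which is a, b or c.
- **Knob 2:** my first turn left it about 4° short, so I re-gripped it with more force. I also re-tightened knob 1, whose first turn showed no torque at the stop.
- **Readings that disagreed:** the knob angles vary by a few degrees between viewpoints, most for knob 2 (81–86° after its final turn). The torques are the firmer evidence.
- **Other objects:** the screwdriver reads the same place as at the start to under a pixel, and the tape roll to within 2 px. I did not re-measure the cup at the end, but no move went near it.
- **Not checked:** I had used all 12 pictures, so the final state was checked by numbers only. The top camera did not see the handle in that last check; the side and wrist cameras did. The cover's level was not measured directly; I infer it from the even gap and the handle height.

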